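# Start three sample timers in order

### The arm

A 7-joint arm with a two-finger parallel gripper is mounted at the origin on a cart in front of the work surface, level with it; the furniture and walls round the work are solid. World frame = base frame: x ahead of the robot, y to its left, z up, the work surface at z = 0. Lengths are in m, angles in rad, forces in N, time in s.
With the tool pointing down it reaches from about 0.425 to 0.925 m from the base axis. Payload 6.8 kg.
Tool frame: the origin (TCP) lies between the finger pads; the fingertips stand 25 mm ahead of it and the grasp point (between the pads) lies 6 mm ahead of it (robot.tcp_to_tips is the y of the fingertips in the tool frame, in m); y points along the fingers, x is the direction in which the jaws open and shut, and the axes are right-handed (so a half turn about y gives the same grasp; the last joint's range is limited). The gripper opens to 85 mm and grips with 20 to 120 N. Pads are 22 mm wide; open, the fingers measure 114 mm over their backs; the gripper's body (76 mm by 85 mm) begins 54 mm behind the grasp point. The pads swing forward as they close: fully open they stand 13 mm farther back than shut.
Start: joints at [-0.108, 0.477, 0.022, 1.555, -0.011, 1.109, -0.083], TCP at [0.675, 0, 0.256] pointing down, gripper open.
Joint ranges: [-2.96, 2.96], [-0.34, 2.1], [-1.41, 1.46], [0.24, 2.44], [-1.37, 4.51], [0.17, 1.92], [-2.96, 2.96]. Speed limits (rad/s): [2.39, 2.39, 3.14, 3.14, 3.14, 3.14, 3.14].

### API

Orientations are given as a unit quaternion [x, y, z, w].
In Python, from station import robot gives the robot as it stands. The module is installed in compiled form; this text tells all that it offers.
- The arm moves only by the tool step_arm, never from a script. Its argument "increments" is a list of rows, each an object with "delta_pos": the shift along the tool's x, y, z in cm, a list of three; "turn": the turn, a rotation vector about the tool's x, y, z in rad, a list of three; "fingers": the opening, from 0 (shut) to 1 (fully open). In form: [{"delta_pos": [x, y, z], "turn": [wx, wy, wz], "fingers": fingers}, ...]. A call has exactly 5 rows; each row is the pose to reach, as a shift and turn from the pose commanded when the call began, along the tool's axes at that moment; what a row does not reach only later rows make up. A row lasts 1/8 s, in which the tool goes at most 62.5 mm and 10.7 degrees, less where a joint would pass 70% of its speed; a pose out of reach is approached as far as the arm can. A call with a gripper value outside its range is refused whole. The fingers move at their own pace and stop on an object; "newtons" is the grip in N (left out, the last holds). Time passes only in rows, so rows that repeat a pose let the fingers close, or fill a call up. It gives the time, the measured TCP pose, the force and the opening at its end, in the units of the state.
- robot.sense(): the state, without advancing time (a new reading comes with each control period).
- robot.camera(name): name is "scene" or "side" or "wrist"; returns the picture (420x560x3 uint8, red, green, blue); there is no depth.
- robot.camera_info(name): a dict with "fx", "fy", "cx", "cy" (pixels), "world_to_cam" (4x4, takes a point from world to camera coordinates); the wrist camera has in their place "tool_from_camera" (4x4, takes a point from camera to tool coordinates, whose origin is the TCP and whose axes are the tool frame's). Camera axes: x right, y up, looking along -z (the intrinsics and any distortion apply to the point x, -y, -z); pixel columns grow to the right and rows downward; lengths in m; the calibration is good to about 2 mm. A picture is of the moment at which its call begins: read the wrist's pose just before it. camera_info takes no time and is no camera call.
- robot.job_done(): hands the job in, once; it reports no verdict.
The state is a dict: "time": time; "joint_pos": joint angles; "qd": joint speeds; "effort": joint torques, N m; "ee_pos": TCP position; "tool_rot": TCP orientation; "ft_force": force on the tool from outside, world axes, zero at the start; "moment": the same for the moment, N m; "finger_gap": finger opening in m.
Only numpy, scipy, OpenCV 4.12 (cv2) and the standard library are available. Lean on these libraries where they do the work, as an engineer would, in place of code of your own. Each camera call takes 0.05 s, during which the arm holds its last target.

### The job

Start the sample timers in the right order: press the plunger of the blue timer all the way in with a fingertip, then the yellow one, then the green one. Push each lightly, straight down, and leave the timers standing where they are: nothing is to be gripped, lifted or shoved along, the red timer stays off and the sample bottles are left alone.

Things in the scene. Friction and masses are not known exactly. Their poses are not given: they have to be found in the camera images.
- blue_timer: loose round bench timer, a grey puck 68 mm across and 24 mm high (0.4 kg) with a blue band round its foot; origin at the centre of its underside, z up; it stands upright on the bench at any yaw. A blue round plunger stands in the middle of its top
- blue_key (a joint): travel of the blue plunger in m: 0 = fully up (at the start), grows as it is pushed straight down, 0.010 = fully in; the timer runs only when it is pushed in past 0.008. It moves against about 3 N of friction, has no spring and stays where it is left; the plunger and the steel collar round it sit in the puck on a rubber mount that gives 0.4 mm a newton under the push, so about 2 mm more downward motion than the travel is needed
- blue_top (a point): centre of the flat top of the blue plunger, a cap 34 mm across; 46 mm above the bench when up, 36 mm when in (then still 10 mm proud of the 41 mm wide steel collar round it)
- yellow_timer: loose round bench timer, a grey puck 68 mm across and 24 mm high (0.4 kg) with a yellow band round its foot; origin at the centre of its underside, z up; it stands upright on the bench at any yaw. A yellow round plunger stands in the middle of its top
- yellow_key (a joint): travel of the yellow plunger in m: 0 = fully up (at the start), grows as it is pushed straight down, 0.010 = fully in; the timer runs only when it is pushed in past 0.008. It moves against about 3 N of friction, has no spring and stays where it is left; the plunger and the steel collar round it sit in the puck on a rubber mount that gives 0.4 mm a newton under the push, so about 2 mm more downward motion than the travel is needed
- yellow_top (a point): centre of the flat top of the yellow plunger, a cap 34 mm across; 46 mm above the bench when up, 36 mm when in (then still 10 mm proud of the 41 mm wide steel collar round it)
- green_timer: loose round bench timer, a grey puck 68 mm across and 24 mm high (0.4 kg) with a green band round its foot; origin at the centre of its underside, z up; it stands upright on the bench at any yaw. A green round plunger stands in the middle of its top
- green_key (a joint): travel of the green plunger in m: 0 = fully up (at the start), grows as it is pushed straight down, 0.010 = fully in; the timer runs only when it is pushed in past 0.008. It moves against about 3 N of friction, has no spring and stays where it is left; the plunger and the steel collar round it sit in the puck on a rubber mount that gives 0.4 mm a newton under the push, so about 2 mm more downward motion than the travel is needed
- green_top (a point): centre of the flat top of the green plunger, a cap 34 mm across; 46 mm above the bench when up, 36 mm when in (then still 10 mm proud of the 41 mm wide steel collar round it)
- red_timer: loose round bench timer, a grey puck 68 mm across and 24 mm high (0.4 kg) with a red band round its foot; origin at the centre of its underside, z up; it stands upright on the bench at any yaw. A red round plunger stands in the middle of its top
- red_key (a joint): travel of the red plunger in m: 0 = fully up (at the start), grows as it is pushed straight down, 0.010 = fully in; the timer runs only when it is pushed in past 0.008. It moves against about 3 N of friction, has no spring and stays where it is left; the plunger and the steel collar round it sit in the puck on a rubber mount that gives 0.4 mm a newton under the push, so about 2 mm more downward motion than the travel is needed
- red_top (a point): centre of the flat top of the red plunger, a cap 34 mm across; 46 mm above the bench when up, 36 mm when in (then still 10 mm proud of the 41 mm wide steel collar round it)
- sample_a: loose bystander standing in the row behind the timers, to be left alone: white 60 ml sample bottle with an ochre band, 40 mm across, 83 mm high; origin at the centre of its underside
- sample_b: loose bystander standing in the row behind the timers, to be left alone: plain white small bottle with screw cap, 42 mm across, 88 mm high; origin at the centre of its underside
- sample_c: loose bystander standing in the row behind the timers, to be left alone: 60 ml specimen jar with a red lid and a white dropper through it, 48 mm across, 86 mm high; origin at the centre of its underside
- sample_d: loose bystander standing in the row behind the timers, to be left alone: white 60 ml sample bottle with an ochre band, like sample_a, 40 mm across, 83 mm high; origin at the centre of its underside

How it is judged:
By the outcome, as a careful person would: the job done as asked, in the order asked, and still so for the second after the job is handed in, with the robot touching nothing.
It also fails if it takes over 48 s, if anything falls off the work surface, if the arm or the gripper's body presses on something with over 40 N, if the wrist force passes 120 N, or if a joint passes its speed limit or range.

## Working session

There is one attempt and no reset: what is moved stays moved. The work goes in short steps, Python scripts to look and compute and a tool call to move; the robot and the scene stay as the last step left them, time stands still between calls to the robot, and variables do not carry over. Pictures are saved under pics/ and viewed, and the job is handed in when it is done.

Besides the shell and the picture viewer there is one more tool, called after "Call:" as name(argument=value, ...) on one line, values as JSON. step_arm: Moves the arm, as the interface text tells. Its arguments: {"type":"object","properties":{"increments":{"type":"array","items":{"type":"object","properties":{"delta_pos":{"type":"array","items":{"type":"number"}},"turn":{"type":"array","items":{"type":"number"}},"fingers":{"type":"number"}}}},"newtons":{"type":"number"}},"required":["increments"]}

```bash
mkdir -p pics; python3 - <<'E'
from station import robot
import cv2,json
print(robot.sense())
for n in("scene","side","wrist"):
    i=robot.camera_info(n);print(n,i)
    cv2.imwrite(f"pics/{n}0.png",robot.camera(n)[:,:,::-1])
print(robot.tcp_to_tips)
E
```

```text
{'time': 0.0, 'joint_pos': array([-0.10811585,  0.4777952 ,  0.02232456,  1.55642461, -0.01147573,
        1.10928611, -0.08310024]), 'qd': array([ 1.90588251e-03,  3.23474409e-04, -6.95355517e-04, -7.18187495e-04,
       -1.84734722e-03,  6.04456346e-05,  1.56727570e-03]), 'effort': array([-5.45967814e-04, -5.96443820e+01,  1.60769675e+00, -2.81194621e+01,
        1.24063640e-02,  9.39900521e-03,  2.20753498e-05]), 'ee_pos': array([6.74470857e-01, 3.50397048e-06, 2.55340000e-01]), 'tool_rot': array([ 7.07158447e-01, -6.07168323e-04, -6.50870355e-04, -7.07054551e-01]), 'ft_force': array([-0.31753587,  0.38809158, -0.01429804]), 'moment': array([-0.01177701,  0.03685513,  0.06378098]), 'finger_gap': 0.08543857588172415}
scene {'fx': 455.887226471, 'fy': 455.887226471, 'cx': 281.67876010813666, 'cy': 198.8471346626943, 'world_to_cam': array([[-0.83251181, -0.55335235, -0.02693065,  0.48559154],
       [ 0.24413787, -0.41007061,  0.87877118, -0.20690949],
       [-0.49731356,  0.7250126 ,  0.47648289, -0.64269449],
       [ 0.        ,  0.        ,  0.        ,  1.        ]])}
side {'fx': 543.5245936340043, 'fy': 543.5245936340043, 'cx': 277.4716152260697, 'cy': 210.23947447435918, 'world_to_cam': array([[ 0.83053882, -0.55666616, -0.0181124 , -0.47828297],
       [ 0.2389125 ,  0.32670126,  0.91443267, -0.2128111 ],
       [-0.50311638, -0.7637991 ,  0.40433258, -1.15520145],
       [ 0.        ,  0.        ,  0.        ,  1.        ]])}
wrist {'fx': 315.4914066646384, 'fy': 315.4914066646384, 'cx': 281.44321972658577, 'cy': 211.41932341021177, 'tool_from_camera': array([[ 9.99999554e-01, -2.84299252e-04,  9.00551659e-04,
        -5.87106930e-04],
       [ 9.44205392e-04,  2.83639676e-01, -9.58930468e-01,
        -1.17280496e-01],
       [ 1.71910341e-05,  9.58930891e-01,  2.83639818e-01,
         7.15088792e-02],
       [ 0.00000000e+00,  0.00000000e+00,  0.00000000e+00,
         1.00000000e+00]])}
0.025
```

View pics/scene0.png

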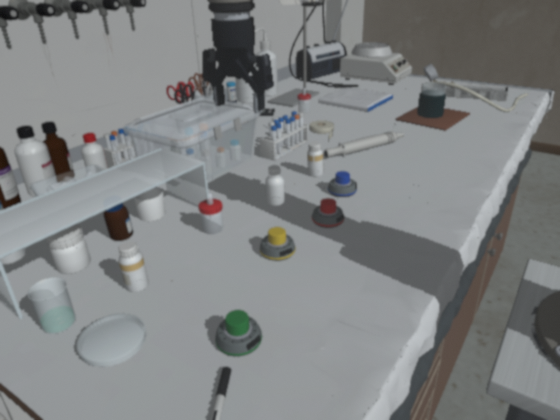

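View pics/side0.png

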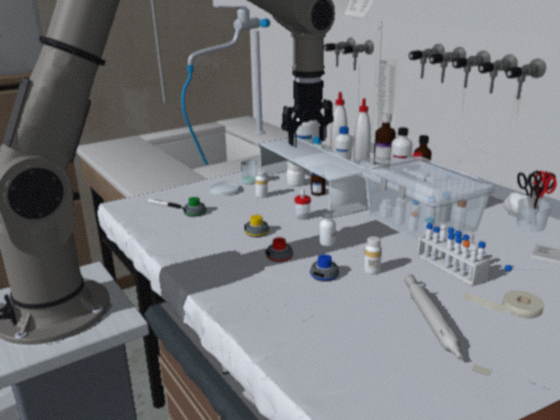

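View pics/wrist0.png

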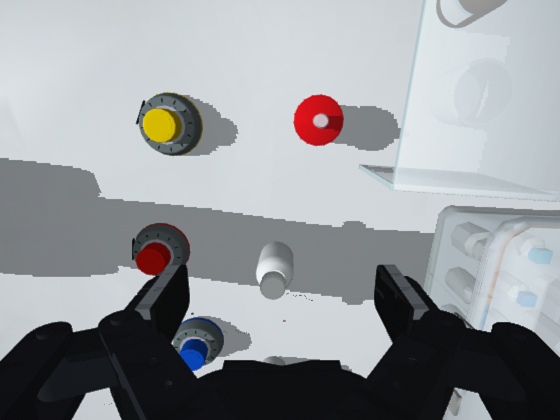

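```bash
cat > h.py <<'E'
import numpy as np,cv2
from scipy.spatial.transform import Rotation as R
from station import robot
def cam(n,s=None):
    i=robot.camera_info(n);K=np.array([[i['fx'],0,i['cx']],[0,i['fy'],i['cy']],[0,0,1]])
    if n=='wrist':
        T=np.eye(4);T[:3,:3]=R.from_quat(s['tool_rot']).as_matrix();T[:3,3]=s['ee_pos'];C=T@i['tool_from_camera']
    else: C=np.linalg.inv(i['world_to_cam'])
    return K,C,i
def ray(K,C,uv,z):
    d=np.linalg.inv(K)@[uv[0],uv[1],1];d=C[:3,:3]@(d*[1,-1,-1]);o=C[:3,3]
    return o+d*(z-o[2])/d[2]
H={'blue':[(110,130)],'yellow':[(20,35)],'green':[(50,90)],'red':[(0,6),(174,180)]}
def comps(im,c,smin=120,vmin=60,amin=40):
    h=cv2.cvtColor(im,cv2.COLOR_RGB2HSV);m=np.zeros(h.shape[:2],np.uint8)
    for a,b in H[c]: m|=cv2.inRange(h,(a,smin,vmin),(b,255,255))
    n,l,st,ce=cv2.connectedComponentsWithStats(m)
    return [(st[k],ce[k],(l==k)) for k in range(1,n) if st[k][4]>=amin]
E
python3 - <<'E'
from h import *
s=dict(tool_rot=np.array([ 7.07158447e-01, -6.07168323e-04, -6.50870355e-04, -7.07054551e-01]),ee_pos=np.array([.67447,0,.25534]))
for n in("scene","side","wrist"):
    im=cv2.imread(f"pics/{n}0.png")[:,:,::-1].copy()
    K,C,i=cam(n,s)
    for c in H:
        for st,ce,_ in comps(im,c):
            print(n,c,st,ce.round(1),'z46',ray(K,C,ce,.046).round(4)[:2],'z38',ray(K,C,ce,.038).round(4)[:2])
E
```

```text
scene blue [337 172  12  12 120] [342.8 177.4] z46 [ 0.5472 -0.1992] z38 [ 0.5545 -0.2141]
scene yellow [269 228  17  16 225] [277.  235.5] z46 [0.5398 0.0787] z38 [0.547  0.0686]
scene green [227 312  21  23 336] [238.  322.1] z46 [0.4621 0.2909] z38 [0.4678 0.2846]
scene red [ 84 134  12   8  81] [ 89.1 137.5] z46 [ 1.2922 -0.0671] z38 [ 1.3126 -0.0797]
scene red [199 200  23  14 218] [210.4 207.1] z46 [0.716  0.0615] z38 [0.7262 0.0511]
scene red [322 200  13  13 139] [328.  206.3] z46 [ 0.5121 -0.0645] z38 [ 0.5187 -0.077 ]
side blue [317 254  15  14 171] [324.  260.9] z46 [ 0.549  -0.2317] z38 [ 0.558  -0.2205]
side blue [313 275  24   6  48] [324.1 277.8] z46 [ 0.5035 -0.2898] z38 [ 0.5118 -0.2794]
side yellow [250 215  13  11 117] [255.8 220.1] z46 [0.5396 0.0478] z38 [0.5484 0.0626]
side green [189 198  10   8  67] [193.  201.3] z46 [0.4604 0.2647] z38 [0.4682 0.2824]
side red [336  93   8  12  55] [339.4 100.2] z46 [1.6399 1.024 ] z38 [1.6632 1.0517]
side red [359  99   9  13  60] [363.2 106.7] z46 [1.6374 0.8444] z38 [1.6607 0.8697]
side red [413 151  10   6  44] [417.7 153
[... 242 characters left out ...]
2 135] [278.8 243.9] z46 [ 0.5125 -0.1018] z38 [ 0.5211 -0.0889]
wrist blue [187 318  37  25  84] [207.8 324. ] z46 [ 0.5843 -0.167 ] z38 [ 0.5821 -0.1729]
wrist blue [179 339  29  32 649] [193.8 353.3] z46 [ 0.564  -0.2097] z38 [ 0.5613 -0.2166]
wrist yellow [182  96  21  55  72] [196.  121.3] z46 [0.5881 0.0684] z38 [0.5859 0.0683]
wrist yellow [ 143  108   39   35 1066] [161.5 124.9] z46 [0.5533 0.065 ] z38 [0.5503 0.0648]
wrist red [ 294   94   50   52 1799] [317.9 119.7] z46 [0.7095 0.07  ] z38 [0.7103 0.07  ]
wrist red [149 223  41  32  81] [174.6 232.4] z46 [ 0.5555 -0.0493] z38 [ 0.5526 -0.0523]
wrist red [136 242  35  33 845] [153.1 258.3] z46 [ 0.528  -0.0806] z38 [ 0.5245 -0.0843]
```

Call:
step_arm(increments=[{"delta_pos": [-2.8,0,-4],"turn": [0,0,0],"fingers": 0},{"delta_pos": [-5.6,1,-8],"turn": [0,0,0],"fingers": 0},{"delta_pos": [-8.4,3,-12],"turn": [0,0,0],"fingers": 0},{"delta_pos": [-11.1,5,-15],"turn": [0,0,0],"fingers": 0},{"delta_pos": [-11.1,5,-15],"turn": [0,0,0],"fingers": 0}])

```text
time: 0.78
ee_pos: [0.5603, -0.1535, 0.2045]
tool_rot: [0.707, -0.004, 0.0, -0.707]
ft_force: [0.0, 0.2, 0.4]
finger_gap: 0.0006
```

```bash
cat > w.py <<'E'
from h import *
import sys
tag=sys.argv[1]
s=robot.sense();im=robot.camera('wrist');cv2.imwrite(f"pics/{tag}.png",im[:,:,::-1])
print(s['time'],s['ee_pos'].round(4),s['ft_force'].round(2),s['finger_gap'])
K,C,i=cam('wrist',s)
for c in H:
    for st,ce,m in comps(im,c,amin=100):
        cn=max(cv2.findContours(m.astype(np.uint8),0,1)[0],key=len);e=cv2.fitEllipse(cn)
        print(c,st,ce.round(1),'z46',ray(K,C,ce,.046).round(4)[:2],'ell',np.round(e[0],1),np.round(e[1],1),'z36',ray(K,C,ce,.036).round(4)[:2])
E
python3 w.py wb1
```

```text
0.775 [ 0.5603 -0.1535  0.2045] [0.04 0.24 0.41] 0.0006096432519430916
blue [269 244  31  19 207] [284.2 250. ] z46 [ 0.561  -0.2017] ell [285.  253.5] [16.8 27.9] z36 [ 0.561 -0.206]
red [ 220  102   41   41 1298] [240.1 122. ] z46 [ 0.5242 -0.0851] ell [240.1 122. ] [39.3 40.3] z36 [ 0.5229 -0.0852]
```

View pics/wb1.png

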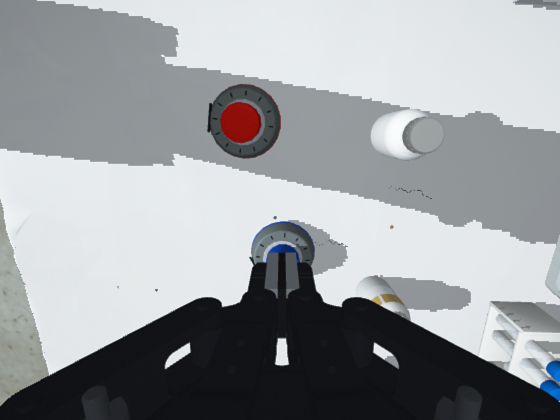

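Call:
step_arm(increments=[{"delta_pos": [0,0,-4],"turn": [0,0,0],"fingers": 0},{"delta_pos": [0,0,-8],"turn": [0,0,0],"fingers": 0},{"delta_pos": [0,0,-13],"turn": [0,0,0],"fingers": 0},{"delta_pos": [0,0,-13],"turn": [0,0,0],"fingers": 0},{"delta_pos": [0,0,-13],"turn": [0,0,0],"fingers": 0}])

```text
time: 1.45
ee_pos: [0.5651, -0.2786, 0.2064]
tool_rot: [-0.707, -0.001, 0.0, 0.707]
ft_force: [0.6, 0.1, 0.7]
finger_gap: -0.0001
```

```bash
python3 w.py wb2
```

```text
1.45 [ 0.5651 -0.2786  0.2064] [0.59 0.06 0.69] -0.00014384328991332875
blue [ 256  115   40   39 1178] [275.5 134. ] z46 [ 0.5592 -0.22  ] ell [275.5 134.1] [37.8 38.6] z36 [ 0.5591 -0.2205]
```

View pics/wb2.png

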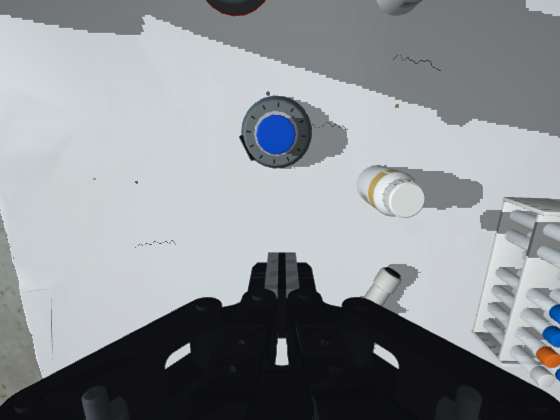

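Call:
step_arm(increments=[{"delta_pos": [-0.2,0,3],"turn": [0,0,0],"fingers": 0},{"delta_pos": [-0.5,2,6],"turn": [0,0,0],"fingers": 0},{"delta_pos": [-0.5,6,6],"turn": [0,0,0],"fingers": 0},{"delta_pos": [-0.5,10.5,6],"turn": [0,0,0],"fingers": 0},{"delta_pos": [-0.5,10.5,6],"turn": [0,0,0],"fingers": 0}])

```text
time: 2.12
ee_pos: [0.5572, -0.217, 0.0986]
tool_rot: [-0.706, 0.001, 0.003, 0.708]
ft_force: [-0.3, 0.7, 0.3]
finger_gap: -0.0004
```

```bash
python3 -c "
from h import *
for n in('scene','side'): 
  im=robot.camera(n);cv2.imwrite(f'pics/{n}1.png',im[:,:,::-1])
s=robot.sense();print(s['ee_pos'],s['tool_rot'],s['ft_force'])
a=cv2.resize(cv2.imread('pics/scene1.png')[120:260,270:410],None,fx=2.8,fy=2.8,interpolation=2)
b=cv2.resize(cv2.imread('pics/side1.png')[180:320,250:390],None,fx=2.8,fy=2.8,interpolation=2)
cv2.imwrite('pics/z1.png',np.hstack([a,b]))"
```

```text
[ 0.55991998 -0.21900824  0.10231895] [-7.07004613e-01 -8.30444961e-04  2.97281905e-04  7.07208384e-01] [ 0.68957032 -1.1744847   0.6199651 ]
```

View pics/z1.png

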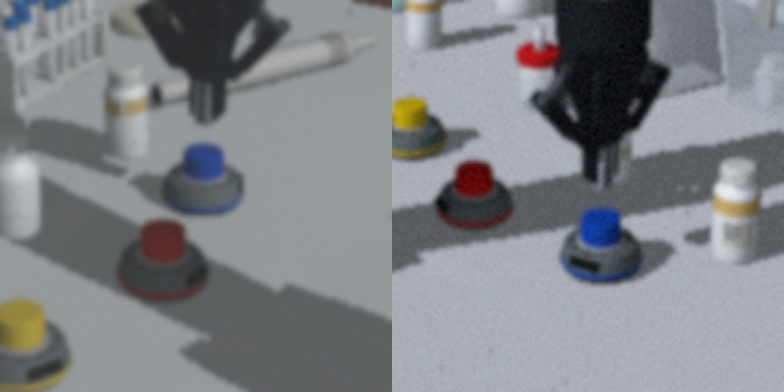

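Call:
step_arm(increments=[{"delta_pos": [-0.1,0.8,-0.1],"turn": [0,0,0],"fingers": 0},{"delta_pos": [-0.1,1.6,-0.1],"turn": [0,0,0],"fingers": 0},{"delta_pos": [-0.1,2.3,-0.1],"turn": [0,0,0],"fingers": 0},{"delta_pos": [-0.1,2.7,-0.1],"turn": [0,0,0],"fingers": 0},{"delta_pos": [-0.1,2.7,-0.1],"turn": [0,0,0],"fingers": 0}])

```text
time: 2.85
ee_pos: [0.5578, -0.221, 0.0739]
tool_rot: [-0.707, 0.0, 0.0, 0.707]
ft_force: [-0.8, -0.0, 0.3]
finger_gap: 0.0003
```

```bash
cat > s.py <<'E'
from station import robot
s=robot.sense();print(s['time'],s['ee_pos'].round(4),s['ft_force'].round(2),s['moment'].round(2),s['tool_rot'].round(4))
E
python3 s.py
```

```text
2.85 [ 0.5578 -0.221   0.0739] [-0.77 -0.03  0.35] [0.01 0.02 0.03] [-7.070e-01  3.000e-04  2.000e-04  7.072e-01]
```

Call:
step_arm(increments=[{"delta_pos": [0,0.2,0],"turn": [0,0,0],"fingers": 0},{"delta_pos": [0,0.4,0],"turn": [0,0,0],"fingers": 0},{"delta_pos": [0,0.6,0],"turn": [0,0,0],"fingers": 0},{"delta_pos": [0,0.8,0],"turn": [0,0,0],"fingers": 0},{"delta_pos": [0,1.0,0],"turn": [0,0,0],"fingers": 0}])

```text
time: 3.48
ee_pos: [0.5582, -0.2211, 0.0644]
tool_rot: [0.707, 0.0, 0.0, -0.707]
ft_force: [-0.4, -0.5, 3.2]
finger_gap: -0.0001
```

```bash
python3 s.py
```

```text
3.475 [ 0.5582 -0.2211  0.0644] [-0.39 -0.54  3.21] [ 0.    0.08 -0.02] [ 7.071e-01  1.000e-04  2.000e-04 -7.071e-01]
```

Call:
step_arm(increments=[{"delta_pos": [0,0.15,0],"turn": [0,0,0],"fingers": 0},{"delta_pos": [0,0.3,0],"turn": [0,0,0],"fingers": 0},{"delta_pos": [0,0.4,0],"turn": [0,0,0],"fingers": 0},{"delta_pos": [0,0.5,0],"turn": [0,0,0],"fingers": 0},{"delta_pos": [0,0.5,0],"turn": [0,0,0],"fingers": 0}])

```text
time: 4.1
ee_pos: [0.5582, -0.221, 0.0594]
tool_rot: [0.707, 0.0, 0.0, -0.707]
ft_force: [0.1, 0.1, 4.5]
finger_gap: 0.0
```

```bash
python3 s.py
```

```text
4.1 [ 0.5582 -0.221   0.0594] [0.14 0.12 4.46] [-0.02 -0.02  0.04] [ 7.071e-01  1.000e-04  1.000e-04 -7.071e-01]
```

Call:
step_arm(increments=[{"delta_pos": [0,0.1,0],"turn": [0,0,0],"fingers": 0},{"delta_pos": [0,0.15,0],"turn": [0,0,0],"fingers": 0},{"delta_pos": [0,0.15,0],"turn": [0,0,0],"fingers": 0},{"delta_pos": [0,0.15,0],"turn": [0,0,0],"fingers": 0},{"delta_pos": [0,0.15,0],"turn": [0,0,0],"fingers": 0}])

```text
time: 4.72
ee_pos: [0.5582, -0.2211, 0.0582]
tool_rot: [0.707, 0.0, 0.0, -0.707]
ft_force: [-0.5, 0.7, 6.9]
finger_gap: 0.0
```

```bash
python3 s.py
```

```text
4.725 [ 0.5582 -0.2211  0.0582] [-0.49  0.69  6.89] [ 0.11  0.14 -0.02] [ 7.071e-01  2.000e-04  2.000e-04 -7.071e-01]
```

Call:
step_arm(increments=[{"delta_pos": [0,-1.5,0],"turn": [0,0,0],"fingers": 0},{"delta_pos": [0,-5,0],"turn": [0,0,0],"fingers": 0},{"delta_pos": [0,-10,0],"turn": [0,0,0],"fingers": 0},{"delta_pos": [0,-14.5,-3],"turn": [0,0,0],"fingers": 0},{"delta_pos": [0,-14.5,-6],"turn": [0,0,0],"fingers": 0}])

```text
time: 5.35
ee_pos: [0.5599, -0.2822, 0.2077]
tool_rot: [0.708, 0.003, 0.002, -0.706]
ft_force: [-0.1, -0.5, -0.9]
finger_gap: -0.0003
```

```bash
python3 w.py wb3;  python3 -c "
from h import *
for n in('scene','side'): 
  im=robot.camera(n);cv2.imwrite(f'pics/{n}2.png',im[:,:,::-1])
a=cv2.resize(cv2.imread('pics/scene2.png')[120:260,270:410],None,fx=2.8,fy=2.8,interpolation=2)
b=cv2.resize(cv2.imread('pics/side2.png')[180:320,250:390],None,fx=2.8,fy=2.8,interpolation=2)
cv2.imwrite('pics/z2.png',np.hstack([a,b]))"
```

```text
5.35 [ 0.5599 -0.2822  0.2077] [-0.13 -0.48 -0.9 ] -0.00027708177485411884
blue [ 262  110   38   38 1107] [280.2 128.5] z46 [ 0.5591 -0.2197] ell [280.2 128.5] [36.6 37.5] z36 [ 0.5592 -0.22  ]
```

View pics/z2.png

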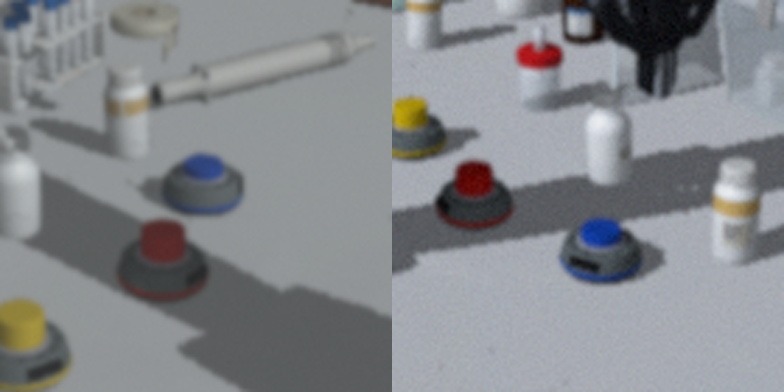

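Blue is clearly down (cap lower in both views, puck unmoved). On to a view of yellow.

Call:
step_arm(increments=[{"delta_pos": [0,0,6],"turn": [0,0,0],"fingers": 0},{"delta_pos": [0,0,12],"turn": [0,0,0],"fingers": 0},{"delta_pos": [-0.5,0,18],"turn": [0,0,0],"fingers": 0},{"delta_pos": [-0.5,0,24],"turn": [0,0,0],"fingers": 0},{"delta_pos": [-0.5,0,28.5],"turn": [0,0,0],"fingers": 0}])

```text
time: 6.12
ee_pos: [0.5516, 0.0083, 0.2025]
tool_rot: [-0.707, -0.001, 0.002, 0.707]
ft_force: [0.2, -0.3, -0.0]
finger_gap: 0.0002
```

```bash
python3 w.py wy0; python3 w.py wy1
```

```text
6.125 [0.5516 0.0083 0.2025] [ 0.17 -0.26 -0.  ] 0.0001894754302752788
yellow [ 262  117   40   40 1236] [281.3 136.5] z46 [0.5502 0.065 ] ell [281.3 136.5] [38.2 39.3] z36 [0.5501 0.0645]
red [ 443  101   67   62 2674] [473.4 131.2] z46 [0.7116 0.0701] ell [475.  131.4] [56.3 66.7] z36 [0.7175 0.0697]
red [237 270  15  31 230] [243.4 284.3] z46 [ 0.5139 -0.075 ] ell [243.5 284.2] [ 9.  29.9] z36 [ 0.5126 -0.0807]
6.175 [0.5517 0.0153 0.2025] [ 0.    6.33 -0.18] -0.00030603674838951413
yellow [ 262  126   40   40 1211] [281.7 145.6] z46 [0.5502 0.0651] ell [281.7 145.6] [37.9 39. ] z36 [0.5502 0.0643]
red [ 442  113   66   60 2592] [471.8 142. ] z46 [0.7116 0.0699] ell [473.5 142.3] [55.8 65.4] z36 [0.7175 0.0693]
red [237 277  13  26 163] [242.6 289. ] z46 [ 0.5137 -0.0726] ell [242.7 288.8] [ 7.2 25.7] z36 [ 0.5123 -0.0784]
```

View pics/wy1.png

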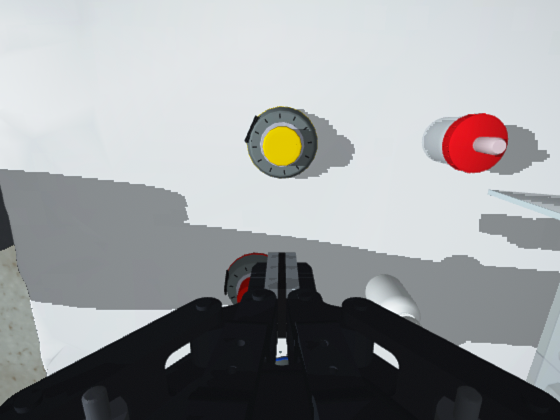

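Call:
step_arm(increments=[{"delta_pos": [-0.25,0,3],"turn": [0,0,0],"fingers": 0},{"delta_pos": [-0.25,3,6.1],"turn": [0,0,0],"fingers": 0},{"delta_pos": [-0.25,8,6.1],"turn": [0,0,0],"fingers": 0},{"delta_pos": [-0.25,11,6.1],"turn": [0,0,0],"fingers": 0},{"delta_pos": [-0.25,11,6.1],"turn": [0,0,0],"fingers": 0}])

```text
time: 6.85
ee_pos: [0.5479, 0.0649, 0.0905]
tool_rot: [0.708, -0.002, -0.002, -0.707]
ft_force: [0.2, -0.4, 0.9]
finger_gap: 0.0
```

Call:
step_arm(increments=[{"delta_pos": [0,0,0],"turn": [0,0,0],"fingers": 0},{"delta_pos": [0,0.6,0],"turn": [0,0,0],"fingers": 0},{"delta_pos": [0,1.2,0],"turn": [0,0,0],"fingers": 0},{"delta_pos": [0,1.7,0],"turn": [0,0,0],"fingers": 0},{"delta_pos": [0,1.7,0],"turn": [0,0,0],"fingers": 0}])

```text
time: 7.48
ee_pos: [0.5502, 0.0649, 0.0754]
tool_rot: [0.707, -0.0, -0.0, -0.707]
ft_force: [-0.0, 1.1, -0.2]
finger_gap: 0.0003
```

```bash
python3 s.py
```

```text
7.475 [0.5502 0.0649 0.0754] [-0.03  1.12 -0.15] [ 0.03 -0.03 -0.04] [ 7.072e-01 -3.000e-04 -3.000e-04 -7.070e-01]
```

Call:
step_arm(increments=[{"delta_pos": [0,0.2,0],"turn": [0,0,0],"fingers": 0},{"delta_pos": [0,0.4,0],"turn": [0,0,0],"fingers": 0},{"delta_pos": [0,0.6,0],"turn": [0,0,0],"fingers": 0},{"delta_pos": [0,0.8,0],"turn": [0,0,0],"fingers": 0},{"delta_pos": [0,1.0,0],"turn": [0,0,0],"fingers": 0}])

```text
time: 8.1
ee_pos: [0.5506, 0.065, 0.0659]
tool_rot: [-0.707, -0.0, -0.0, 0.707]
ft_force: [-1.0, 0.0, 3.0]
finger_gap: -0.0001
```

Call:
step_arm(increments=[{"delta_pos": [0,0.2,0],"turn": [0,0,0],"fingers": 0},{"delta_pos": [0,0.4,0],"turn": [0,0,0],"fingers": 0},{"delta_pos": [0,0.6,0],"turn": [0,0,0],"fingers": 0},{"delta_pos": [0,0.75,0],"turn": [0,0,0],"fingers": 0},{"delta_pos": [0,0.75,0],"turn": [0,0,0],"fingers": 0}])

```text
time: 8.72
ee_pos: [0.5506, 0.065, 0.0585]
tool_rot: [-0.707, -0.0, -0.0, 0.707]
ft_force: [-1.8, -0.4, 6.7]
finger_gap: 0.0004
```

Call:
step_arm(increments=[{"delta_pos": [0,-1.5,0],"turn": [0,0,0],"fingers": 0},{"delta_pos": [0,-5,0],"turn": [0,0,0],"fingers": 0},{"delta_pos": [0,-10,0],"turn": [0,0,0],"fingers": 0},{"delta_pos": [-2,-14.5,3],"turn": [0,0,0],"fingers": 0},{"delta_pos": [-4,-14.5,8],"turn": [0,0,0],"fingers": 0}])

```text
time: 9.35
ee_pos: [0.5127, 0.1447, 0.2078]
tool_rot: [-0.706, -0.001, -0.004, 0.708]
ft_force: [-0.0, 1.5, -0.6]
finger_gap: 0.0001
```

Call:
step_arm(increments=[{"delta_pos": [-2,0,4],"turn": [0,0,0],"fingers": 0},{"delta_pos": [-4.2,0,8],"turn": [0,0,0],"fingers": 0},{"delta_pos": [-4.2,0,8],"turn": [0,0,0],"fingers": 0},{"delta_pos": [-4.2,0,8],"turn": [0,0,0],"fingers": 0},{"delta_pos": [-4.2,0,8],"turn": [0,0,0],"fingers": 0}])

```text
time: 9.98
ee_pos: [0.4692, 0.2236, 0.2034]
tool_rot: [0.707, -0.001, 0.001, -0.707]
ft_force: [-0.3, 0.3, 0.5]
finger_gap: -0.0001
```

```bash
python3 w.py wg1;  python3 -c "
from h import *
for n in('scene','side'): 
  im=robot.camera(n);cv2.imwrite(f'pics/{n}3.png',im[:,:,::-1])
a=cv2.resize(cv2.imread('pics/scene3.png')[150:360,200:410],None,fx=1.9,fy=1.9,interpolation=2)
b=cv2.resize(cv2.imread('pics/side3.png')[130:340,170:380],None,fx=1.9,fy=1.9,interpolation=2)
cv2.imwrite('pics/z3.png',np.hstack([a,b]))"
```

```text
9.975 [0.4692 0.2236 0.2034] [-0.31  0.27  0.47] -0.00011526458223280036
yellow [532 116  28  46 480] [541.4 138.1] z46 [0.6892 0.2783] ell [549.4 138.5] [30.6 43.3] z36 [0.6972 0.2777]
green [ 265  113   39   40 1209] [283.9 132.7] z46 [0.4706 0.2832] ell [283.9 132.7] [38.  38.7] z36 [0.4707 0.2828]
red [ 492  327   56   46 1691] [518.  348.2] z46 [0.7144 0.0647] ell [518.5 348.8] [43.5 52.9] z36 [0.7233 0.0563]
```

View pics/z3.png

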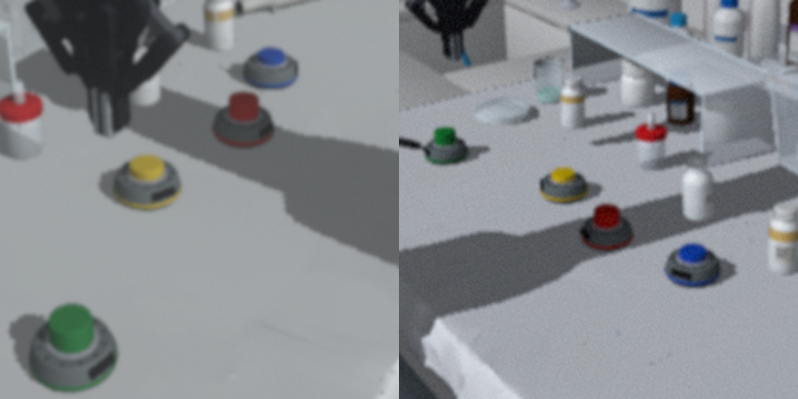

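View pics/wg1.png

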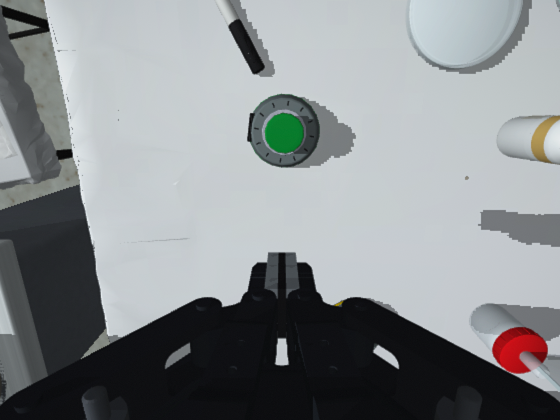

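Call:
step_arm(increments=[{"delta_pos": [0.25,0,3],"turn": [0,0,0],"fingers": 0},{"delta_pos": [0.25,3,5.8],"turn": [0,0,0],"fingers": 0},{"delta_pos": [0.25,8,5.8],"turn": [0,0,0],"fingers": 0},{"delta_pos": [0.25,11,5.8],"turn": [0,0,0],"fingers": 0},{"delta_pos": [0.25,11,5.8],"turn": [0,0,0],"fingers": 0}])

```text
time: 10.75
ee_pos: [0.4698, 0.2816, 0.0912]
tool_rot: [0.708, -0.002, -0.001, -0.706]
ft_force: [-0.3, 0.2, 0.0]
finger_gap: 0.0
```

Call:
step_arm(increments=[{"delta_pos": [0,0,0],"turn": [0,0,0],"fingers": 0},{"delta_pos": [0,0.6,0],"turn": [0,0,0],"fingers": 0},{"delta_pos": [0,1.2,0],"turn": [0,0,0],"fingers": 0},{"delta_pos": [0,1.7,0],"turn": [0,0,0],"fingers": 0},{"delta_pos": [0,1.7,0],"turn": [0,0,0],"fingers": 0}])

```text
time: 11.38
ee_pos: [0.4708, 0.2828, 0.0759]
tool_rot: [0.707, -0.0, -0.0, -0.707]
ft_force: [0.4, 0.6, 0.6]
finger_gap: -0.0001
```

Call:
step_arm(increments=[{"delta_pos": [0,0.2,0],"turn": [0,0,0],"fingers": 0},{"delta_pos": [0,0.4,0],"turn": [0,0,0],"fingers": 0},{"delta_pos": [0,0.6,0],"turn": [0,0,0],"fingers": 0},{"delta_pos": [0,0.8,0],"turn": [0,0,0],"fingers": 0},{"delta_pos": [0,1.0,0],"turn": [0,0,0],"fingers": 0}])

```text
time: 12.0
ee_pos: [0.4711, 0.2831, 0.0664]
tool_rot: [-0.707, -0.0, -0.0, 0.707]
ft_force: [-1.1, -0.3, 2.6]
finger_gap: -0.0001
```

Call:
step_arm(increments=[{"delta_pos": [0,0.2,0],"turn": [0,0,0],"fingers": 0},{"delta_pos": [0,0.4,0],"turn": [0,0,0],"fingers": 0},{"delta_pos": [0,0.6,0],"turn": [0,0,0],"fingers": 0},{"delta_pos": [0,0.75,0],"turn": [0,0,0],"fingers": 0},{"delta_pos": [0,0.75,0],"turn": [0,0,0],"fingers": 0}])

```text
time: 12.62
ee_pos: [0.4711, 0.2831, 0.0589]
tool_rot: [-0.707, -0.0, -0.0, 0.707]
ft_force: [-0.5, -0.3, 7.3]
finger_gap: -0.0001
```

7.3 N, so green has bottomed as well. Retract straight up and check.

Call:
step_arm(increments=[{"delta_pos": [0,-1.5,0],"turn": [0,0,0],"fingers": 0},{"delta_pos": [0,-5,0],"turn": [0,0,0],"fingers": 0},{"delta_pos": [0,-10,0],"turn": [0,0,0],"fingers": 0},{"delta_pos": [0,-14.5,-3],"turn": [0,0,0],"fingers": 0},{"delta_pos": [0,-14.5,-6],"turn": [0,0,0],"fingers": 0}])

```text
time: 13.25
ee_pos: [0.4729, 0.2237, 0.2083]
tool_rot: [-0.706, -0.003, -0.002, 0.709]
ft_force: [0.3, -0.2, -0.6]
finger_gap: 0.0001
```

Call:
step_arm(increments=[{"delta_pos": [0,0,0],"turn": [0,0,0],"fingers": 0},{"delta_pos": [0,0,0],"turn": [0,0,0],"fingers": 0},{"delta_pos": [0,0,0],"turn": [0,0,0],"fingers": 0},{"delta_pos": [0,0,0],"turn": [0,0,0],"fingers": 0},{"delta_pos": [0,0,0],"turn": [0,0,0],"fingers": 0}])

```text
time: 13.88
ee_pos: [0.4709, 0.2234, 0.2036]
tool_rot: [0.707, 0.0, -0.0, -0.707]
ft_force: [0.5, 0.2, 0.6]
finger_gap: -0.0
```

```bash
python3 w.py wg2;  python3 -c "
from h import *
for n in('scene','side'): 
  im=robot.camera(n);cv2.imwrite(f'pics/{n}4.png',im[:,:,::-1])
  for c in H:
    for st,ce,_ in comps(im,c): print(n,c,st,ce.round(1))
a=cv2.resize(cv2.imread('pics/scene4.png')[150:360,200:410],None,fx=1.9,fy=1.9,interpolation=2)
b=cv2.resize(cv2.imread('pics/side4.png')[130:340,170:380],None,fx=1.9,fy=1.9,interpolation=2)
cv2.imwrite('pics/z4.png',np.hstack([a,b]))"
```

```text
13.875 [0.4709 0.2234 0.2036] [0.54 0.23 0.63] -4.0789193764490264e-05
yellow [530 117  30  46 485] [539.6 138.7] z46 [0.6893 0.2782] ell [550.5 139.3] [34.9 45.7] z36 [0.6973 0.2776]
green [ 264  113   38   39 1125] [282.2 132. ] z46 [0.4706 0.2836] ell [282.1 132. ] [36.5 37.5] z36 [0.4706 0.2832]
red [ 490  328   55   46 1688] [515.8 348.9] z46 [0.7142 0.0645] ell [516.3 349.5] [43.6 52.7] z36 [0.7231 0.0561]
scene blue [337 176  12   8  76] [342.6 179.4]
scene yellow [269 232  17  12 156] [277.  237.8]
scene green [228 317  20  17 242] [237.5 325.3]
scene red [ 84 134  12   8  81] [ 89.1 137.5]
scene red [199 200  23  14 221] [210.4 207.1]
scene red [322 200  13  13 140] [327.9 206.2]
side blue [317 258  15  11 117] [324.2 263. ]
side blue [313 275  23   6  49] [324.1 277.9]
side yellow [250 218  13   8  79] [255.9 221.8]
side green [189 201  10   5  43] [193.6 203. ]
side red [336  93   8  12  55] [339.4 100.2]
side red [359  99   9  13  62] [363.  106.8]
side red [413 151  10   6  42] [417.5 153.4]
side red [539 171  17  27 227] [546.8 182.4]
side red [294 196  17   8 110] [302.1 199.6]
side red [272 238  14  13 138] [278.9 244. ]
```

View pics/z4.png

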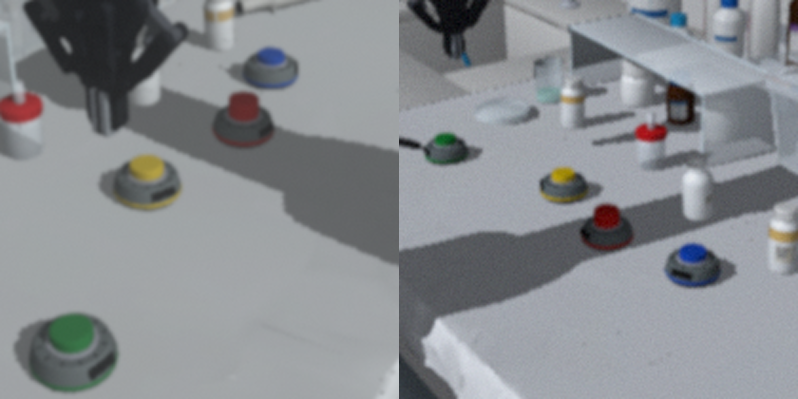

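```bash
python3 -c "
from station import robot
print(robot.job_done())"
```

```text
the job is handed in; nothing more can be done
None
```

I pressed the blue, yellow and green plungers in that order with the closed fingertips, straight down. Each push ended on a firm stop: about 3 N while the plunger moved, then 6.7–7.3 N, with the tips about 33–34 mm above the bench. The job was handed in at about 14 s, with the arm raised clear of everything.

The last scene and side pictures show all three caps down, 3–5 px lower than at the start, and the measured pucks still where they were. The red plunger is still up: its image position is unchanged to within about 0.1 px. The sample bottles in view look undisturbed. One wrist picture, taken while the arm was still settling before the yellow press, read 6.3 N sideways in free air. It was gone in the next reading, and I took it as braking inertia. No check failed or disagreed.

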